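# Seal the sanding-disc box

### The job

Close up the red sanding-disc box: first push its lid fully home with all four clips still open, then snap the four yellow clips fully down over the lid one at a time in opposite-corner order, so that the second clip is the one diagonally across from the first, and then do the other two. Press gently, because the lid and the clips crack if forced (keep under 30 N), and leave everything else on the bench where it is.

Things in the scene. Friction and masses are not known exactly. Their poses are not given: they have to be found in the camera images.
- disc_box: Red tub with a grey lid, fixed to the bench: 190 mm long (its x axis, away from the robot), 150 mm wide (its y axis, to the left). Origin: centre of its underside, on the bench, z up. Four yellow clips, one near each corner, are hinged on steel brackets outside its long sides: hinge axes along the tub's x, at x = +-62, y = +-84 mm, nominally z = 104 mm.
- lid_pad (a point): Top centre of the blue press pad (70 x 44 mm) in the middle of the lid: the place to push the lid down. With the lid home it is 100 mm above the bench.
- lid (a joint): How far the lid stands proud (m): 0 = pushed home onto a firm stop, 0.013 = highest. It moves straight down, held by its rubber seal: about 8 N pushes it and it stays where it is left. It cracks above 30 N.
- press_near_left (a point): Point fixed to the tub, not to the clip: nominal top centre of the soft black rubber pad (28 x 26 mm, gives 1 mm per 15 N) on the closed clip, 33 mm in from its hinge, 112 mm above the bench; push straight down here from above. The brackets are slotted and were set by hand: the clip and hinge really sit up to 9 mm higher or lower than this, each by its own unmeasured amount. An open clip's tip stands up to 37 mm above this point.
- clip_near_left (a joint): Yellow clip, plate 30 mm wide, 6 thick, tip 47 mm in from the hinge, with a rubber pad on top; the opposite corner has clip_far_right. Angle (rad): 0 = sprung open, tip up 0.65 rad; 0.65 = home, level on a firm stop. Its over-centre spring resists with up to about 11 N, most near 0.2 rad, and reopens it if let go early; only in the last 0.06 rad (3 mm at the tip) does it snap home by itself and stay. It cracks above 30 N.
- press_near_right (a point): Point fixed to the tub, not to the clip: nominal top centre of the soft black rubber pad (28 x 26 mm, gives 1 mm per 15 N) on the closed clip, 33 mm in from its hinge, 112 mm above the bench; push straight down here from above. The brackets are slotted and were set by hand: the clip and hinge really sit up to 9 mm higher or lower than this, each by its own unmeasured amount. An open clip's tip stands up to 37 mm above this point.
- clip_near_right (a joint): Yellow clip, plate 30 mm wide, 6 thick, tip 47 mm in from the hinge, with a rubber pad on top; the opposite corner has clip_far_left. Angle (rad): 0 = sprung open, tip up 0.65 rad; 0.65 = home, level on a firm stop. Its over-centre spring resists with up to about 11 N, most near 0.2 rad, and reopens it if let go early; only in the last 0.06 rad (3 mm at the tip) does it snap home by itself and stay. It cracks above 30 N.
- press_far_left (a point): Point fixed to the tub, not to the clip: nominal top centre of the soft black rubber pad (28 x 26 mm, gives 1 mm per 15 N) on the closed clip, 33 mm in from its hinge, 112 mm above the bench; push straight down here from above. The brackets are slotted and were set by hand: the clip and hinge really sit up to 9 mm higher or lower than this, each by its own unmeasured amount. An open clip's tip stands up to 37 mm above this point.
- clip_far_left (a joint): Yellow clip, plate 30 mm wide, 6 thick, tip 47 mm in from the hinge, with a rubber pad on top; the opposite corner has clip_near_right. Angle (rad): 0 = sprung open, tip up 0.65 rad; 0.65 = home, level on a firm stop. Its over-centre spring resists with up to about 11 N, most near 0.2 rad, and reopens it if let go early; only in the last 0.06 rad (3 mm at the tip) does it snap home by itself and stay. It cracks above 30 N.
- press_far_right (a point): Point fixed to the tub, not to the clip: nominal top centre of the soft black rubber pad (28 x 26 mm, gives 1 mm per 15 N) on the closed clip, 33 mm in from its hinge, 112 mm above the bench; push straight down here from above. The brackets are slotted and were set by hand: the clip and hinge really sit up to 9 mm higher or lower than this, each by its own unmeasured amount. An open clip's tip stands up to 37 mm above this point.
- clip_far_right (a joint): Yellow clip, plate 30 mm wide, 6 thick, tip 47 mm in from the hinge, with a rubber pad on top; the opposite corner has clip_near_left. Angle (rad): 0 = sprung open, tip up 0.65 rad; 0.65 = home, level on a firm stop. Its over-centre spring resists with up to about 11 N, most near 0.2 rad, and reopens it if let go early; only in the last 0.06 rad (3 mm at the tip) does it snap home by itself and stay. It cracks above 30 N.
- disc_stack: Bystander: stack of brown sanding discs, 125 mm across, 12 mm high, lying beside the tub. Origin: centre of underside.
- sanding_block: Bystander: cork sanding block 115 x 62 x 28 mm beside the tub. Origin: centre of underside.
- brush: Bystander: flat paint brush, about 40 mm wide and 20 mm high, lying beyond the tub. Origin: under its middle.
- bottle: Bystander: clear water bottle, 64 mm across, 190 mm high, standing to the left. Origin: centre of underside.
- sander: Bystander: blue and black orbital sander, 125 mm across, 136 mm high, standing to the right. Origin: centre of underside.

How it is judged:
On the way, in this order (a step that is already met when the one before it is completed fails the run):
1. The lid is pushed home (within 1.5 mm) while all four clips are still open (value of joint lid below 0.0015 m and value of joint each of clip_near_left, clip_near_right, clip_far_left, clip_far_right below 0.35 rad), for 0.1 s.
2. One clip, any one, is snapped home and the other three are still open (((value of joint lid below 0.0015 m and value of joint clip_near_left above 0.615 rad and value of joint each of clip_near_right, clip_far_left, clip_far_right below 0.35 rad) or (value of joint lid below 0.0015 m and value of joint each of clip_near_left, clip_far_left, clip_far_right below 0.35 rad and value of joint clip_near_right above 0.615 rad) or (value of joint lid below 0.0015 m and value of joint each of clip_near_left, clip_near_right, clip_far_right below 0.35 rad and value of joint clip_far_left above 0.615 rad) or (value of joint lid below 0.0015 m and value of joint each of clip_near_left, clip_near_right, clip_far_left below 0.35 rad and value of joint clip_far_right above 0.615 rad))), for 0.1 s.
3. The clip diagonally opposite is snapped home and the other two are still open (((value of joint lid below 0.0015 m and value of joint each of clip_near_left, clip_far_right above 0.615 rad and value of joint each of clip_near_right, clip_far_left below 0.35 rad) or (value of joint lid below 0.0015 m and value of joint each of clip_near_left, clip_far_right below 0.35 rad and value of joint each of clip_near_right, clip_far_left above 0.615 rad))), for 0.1 s.
At the end, for the whole second after the job is handed in: The lid is home (within 1.5 mm) and all four clips are snapped home (within 0.035 rad of level, joint above 0.615) and at rest (below 0.1 rad/s) (value of joint lid below 0.0015 m and value of joint each of clip_near_left, clip_near_right, clip_far_left, clip_far_right above 0.615 rad and velocity of joint each of clip_near_left, clip_near_right, clip_far_left, clip_far_right below 0.1 rad/s); the robot touches nothing.
It fails at once if The lid is pressed with more than 30 N (contact force between lid and anything else above 30 N).
It fails at once if A clip is pressed with more than 30 N (contact force between any of clip_near_left, clip_near_right, clip_far_left, clip_far_right and anything else above 30 N).
It fails at once if A bystander (disc stack, sanding block, brush, bottle or sander) is moved by more than 20 mm (distance of any of disc_stack, sanding_block, brush, bottle, sander from where it was at the start of the episode above 0.02 m).
It also fails if it takes over 64 s, if anything falls off the work surface, if the arm or the gripper's body presses on something with over 40 N, if the wrist force passes 120 N, or if a joint passes its speed limit or range.

### The arm

A 7-joint arm with a two-finger parallel gripper is mounted at the origin on the work surface. World frame = base frame: x ahead of the robot, y to its left, z up, the work surface at z = 0. Lengths are in m, angles in rad, forces in N, time in s.
With the tool pointing down it reaches from about 0.425 to 0.825 m from the base axis. Payload 3.6 kg.
Tool frame: the origin (TCP) lies midway between the tips of the shut fingers; the grasp point (between the pads) lies 19 mm behind it (robot.pinch_z is the distance from the TCP to the grasp point, in m); z points along the fingers, y is the direction in which the jaws open and shut (so a half turn about z gives the same grasp; the last joint's range is limited). The gripper opens to 85 mm and grips with 20 to 120 N. Pads are 22 mm wide; open, the fingers measure 114 mm over their backs; the gripper's body (76 mm by 85 mm) begins 54 mm behind the grasp point. The pads swing forward as they close: fully open they stand 13 mm farther back than shut.
Start: joints at [-1.151, 0.615, -0.013, 1.423, 0.008, 1.103, -0.04], TCP at [0.281, 0.586, 0.231] pointing down, gripper open.
Joint ranges: [-3.12, 3.12], [-0.3, 2.06], [-1.34, 1.32], [0.26, 2.42], [-1.36, 4.5], [0.01, 1.98], [-2.84, 2.84]. Speed limits (rad/s): [2.79, 2.79, 3.14, 3.14, 3.14, 3.14, 3.14].

### API

Orientations are given as a rotation vector (axis times angle).
In Python, from rig import robot gives the robot as it stands.
- The arm moves only by the tool servo_tool, never from a script. Its argument "steps" is one flat list of numbers, 7 for each row, row after row: the shift along the tool's x, y, z in mm, then the turn, a rotation vector about the tool's x, y, z in units of 5 degrees (1.0 is 5 degrees), then the finger opening in mm, from 0 to 85.4. In form: [dx, dy, dz, ax, ay, az, grip, dx, dy, dz, ax, ay, az, grip, ...]. A call has 1 to 10 rows; each row is the pose to reach, as a shift and turn from the pose commanded when the call began, along the tool's axes at that moment; what a row does not reach only later rows make up. A row lasts 1/12 s, in which the tool goes at most 41.7 mm and 7.16 degrees, less where a joint would pass 70% of its speed; a pose out of reach is approached as far as the arm can. A call with a gripper value outside its range is refused whole. The fingers move at their own pace and stop on an object; "newtons" is the grip in N (left out, the last holds). Time passes only in rows, so rows that repeat a pose let the fingers close. It gives the time, the measured TCP pose, the force and the opening at its end, in the units of the state.
- robot.sense(): the state, without advancing time (a new reading comes with each control period).
- robot.read_camera(name): name is "side" or "top" or "wrist"; returns a dict with "frame" (420x560x3 uint8, red, green, blue), "vertical_fov" (degrees; the focal length in pixels is half the picture's height over the tangent of half this angle, whatever the lens; pixels are square), "cx", "cy" (the principal point, pixels), "view" (4x4, takes a point from world to camera coordinates); the wrist camera has in their place "mount" (4x4, takes a point from camera to tool coordinates, whose origin is the TCP and whose axes are the flange's). Camera axes: x right, y down, z forward; pixel columns grow to the right and rows downward; lengths in m; the calibration is good to about 2 mm. A picture is of the moment at which its call begins: read the wrist's pose just before it. There is no depth.
- robot.close_job(): hands the job in, once; it reports no verdict.
The state is a dict: "time": time; "joint_positions": joint angles; "joint_vel": joint speeds; "joint_efforts": joint torques, N m; "tcp_pos": TCP position; "tcp_rot": TCP orientation; "force": force on the tool from outside, world axes, zero at the start; "moment": the same for the moment, N m; "gripper_width": finger opening in m.
Only numpy, scipy, OpenCV 4.12 (cv2) and the standard library are available. Lean on these libraries where they do the work, as an engineer would, in place of code of your own. Each camera call takes 0.05 s, during which the arm holds its last target.

## Working session

There is one attempt and no reset: what is moved stays moved. The work goes in short steps, Python scripts to look and compute and a tool call to move; the robot and the scene stay as the last step left them, time stands still between calls to the robot, and variables do not carry over. Pictures are saved under pics/ and viewed, and the job is handed in when it is done.

Besides the shell and the picture viewer there is one more tool, called after "Call:" as name(argument=value, ...) on one line, values as JSON. servo_tool: Moves the arm, as the interface text tells. Its arguments: {"type":"object","properties":{"steps":{"type":"array","items":{"type":"number"}},"newtons":{"type":"number"}},"required":["steps"]}

```bash
mkdir -p pics; ls
python3 - <<'E'
from rig import robot
import cv2,numpy as np
s=robot.sense()
for k,v in s.items(): print(k,np.round(v,4))
for n in ["side","top"]:
    c=robot.read_camera(n)
    cv2.imwrite(f"pics/{n}0.png",c["frame"][:,:,::-1])
    print(n,c["vertical_fov"],c["cx"],c["cy"],np.round(c["view"],4).tolist())
E
```

```text
pics
time 0.0
joint_positions [-1.1505  0.6159 -0.0127  1.425   0.0081  1.1034 -0.0404]
joint_vel [-0.      0.0007 -0.0015 -0.0001  0.0002  0.0002 -0.0004]
joint_efforts [-2.00000e-04 -4.69223e+01  2.58700e-01 -1.71030e+01  9.90000e-03
  9.80000e-03  0.00000e+00]
tcp_pos [0.2805 0.5855 0.2301]
tcp_rot [-0.6957 -3.063   0.004 ]
force [-0.2354 -0.5003  0.6861]
moment [-0.0213  0.0116 -0.0028]
gripper_width 0.0851
side 54.649199765977016 280.76043118079724 210.25344295488767 [[0.8769, -0.4805, 0.0121, -0.5232], [-0.3312, -0.6224, -0.7092, 0.2765], [0.3483, 0.6179, -0.7049, 1.209], [0.0, 0.0, 0.0, 1.0]]
top 56.9436694839444 279.1225412228009 209.55930137705477 [[0.0895, -0.996, 0.0007, -0.0436], [-0.9716, -0.0875, -0.22, 0.6369], [0.2192, 0.019, -0.9755, 1.0638], [0.0, 0.0, 0.0, 1.0]]
```

View pics/side0.png

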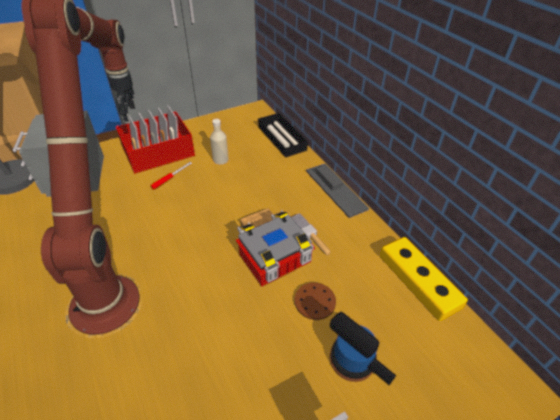

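View pics/top0.png

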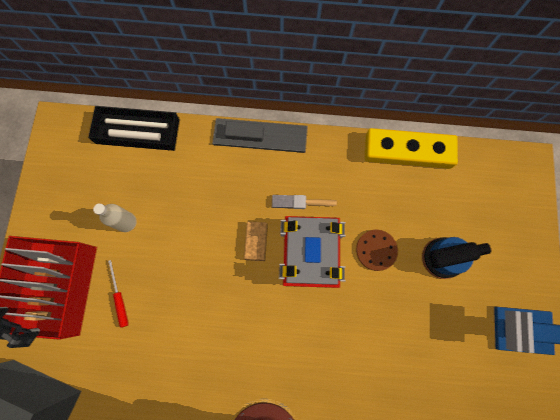

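The top view shows the tub at about (313,251), with the blue pad at its centre and four yellow clips at its corners. The cork block is to its left, the discs to its right and the brush beyond it. Next I'll zoom in and measure.

```bash
cat > h.py <<'E'
import numpy as np,cv2
from rig import robot
def K(c):
    f=c["frame"].shape[0]/2/np.tan(np.radians(c["vertical_fov"])/2); return f
def onplane(c,uv,z,view=None):
    V=c["view"] if view is None else view
    f=K(c); d=np.array([(uv[0]-c["cx"])/f,(uv[1]-c["cy"])/f,1])
    R=V[:3,:3];o=-R.T@V[:3,3];d=R.T@d
    return o+d*(z-o[2])/d[2]
def proj(c,p,view=None):
    V=c["view"] if view is None else view
    q=V[:3,:3]@p+V[:3,3]; f=K(c); return np.array([c["cx"]+f*q[0]/q[2],c["cy"]+f*q[1]/q[2]])
def blobs(mask,amin=8):
    n,l,st,ce=cv2.connectedComponentsWithStats(mask.astype(np.uint8))
    return [(st[i,4],ce[i],i) for i in range(1,n) if st[i,4]>=amin],l
E
python3 - <<'E'
from h import *
for n,(x,y,w,h) in {"top":(270,200,90,100),"side":(225,200,100,90)}.items():
    c=robot.read_camera(n); f=c["frame"]
    cv2.imwrite(f"pics/{n}z.png",cv2.resize(f[y:y+h,x:x+w,::-1],None,fx=6,fy=6,interpolation=cv2.INTER_CUBIC))
    hsv=cv2.cvtColor(f,cv2.COLOR_RGB2HSV); roi=np.zeros(f.shape[:2],bool);roi[y:y+h,x:x+w]=1
    blue=(hsv[...,0]>100)&(hsv[...,0]<130)&(hsv[...,1]>150)&(hsv[...,2]>60)&roi
    b,l=blobs(blue,20)
    for a,ce,i in b:
        r=cv2.minAreaRect(np.argwhere(l==i)[:,::-1].astype(np.float32)); print(n,a,ce,r, onplane(c,ce,.1),onplane(c,ce,.113))
        bx=cv2.boxPoints(r); print([np.round(onplane(c,p,.107),4).tolist() for p in bx])
    red=((hsv[...,0]<6)|(hsv[...,0]>174))&(hsv[...,1]>170)&(hsv[...,2]>80)&roi
    pts=np.argwhere(red)[:,::-1].astype(np.float32); r=cv2.minAreaRect(pts);print('red',r)
    for p in cv2.boxPoints(r): print(np.round(p,1),np.round(onplane(c,p,.09),4))
E
```

```text
top 368 [312.01358696 249.56793478] ((312.0, 249.5), (25.0, 14.0), 90.0) [ 0.52602538 -0.08856352  0.1       ] [ 0.52437913 -0.08759112  0.113     ]
[[0.5584, -0.0661, 0.107], [0.5619, -0.105, 0.107], [0.4927, -0.1096, 0.107], [0.4892, -0.0713, 0.107]]
red ((311.93658447265625, 251.52926635742188), (56.128849029541016, 69.52855682373047), 1.7899105548858643)
[282.8 285.4] [ 0.4213 -0.0161  0.09  ]
[285.  215.9] [ 0.6169 -0.0052  0.09  ]
[341.1 217.7] [ 0.6262 -0.1658  0.09  ]
[338.9 287.2] [ 0.4304 -0.1705  0.09  ]
side 219 [274.48858447 236.70776256] ((274.5000305175781, 236.50003051757812), (11.180339813232422, 21.0190372467041), 63.43495178222656) [ 0.52733294 -0.08320922  0.1       ] [ 0.52191297 -0.09332833  0.113     ]
[[0.4928, -0.0694, 0.107], [0.5635, -0.062, 0.107], [0.5568, -0.1064, 0.107], [0.4879, -0.1127, 0.107]]
red ((266.2630615234375, 265.1319885253906), (67.8425064086914, 39.109214782714844), 12.225123405456543)
[229.  277.1] [ 0.3428 -0.1503  0.09  ]
[237.3 238.8] [ 0.4242 -0.0282  0.09  ]
[303.6 253.2] [ 0.5781 -0.1761  0.09  ]
[295.3 291.4] [ 0.4867 -0.2832  0.09  ]
```

```bash
sleep 0
```

```text
(no output)
```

View pics/topz.png

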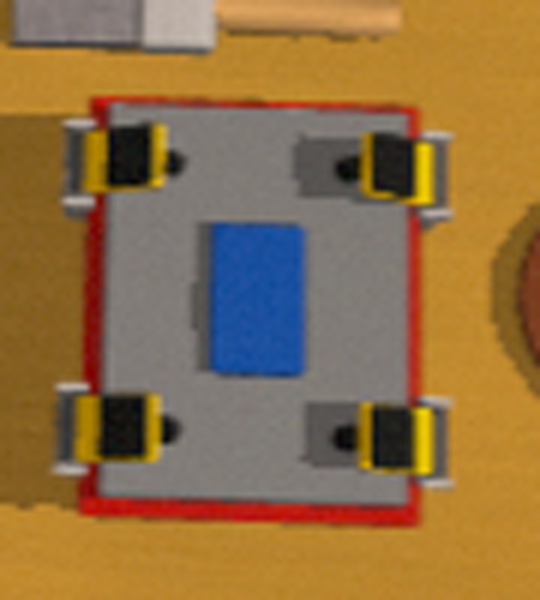

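View pics/sidez.png

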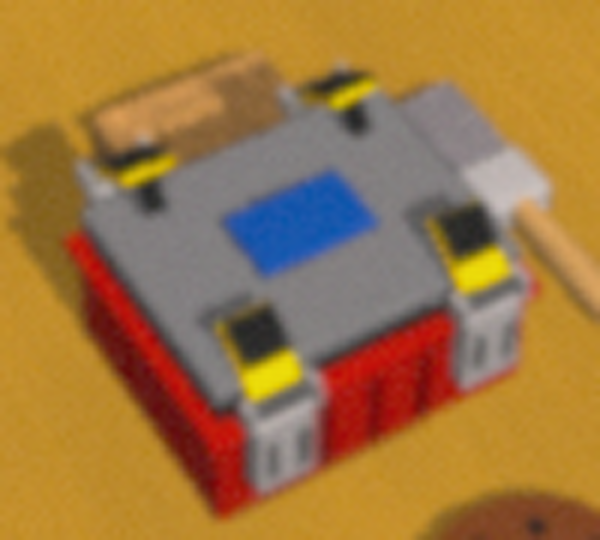

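```bash
cat >> h.py <<'E'
from scipy.spatial.transform import Rotation as Ro
def shift(target,s=None):
    s=s or robot.sense(); R=Ro.from_rotvec(s["tcp_rot"]).as_matrix()
    return np.round(1000*R.T@(np.array(target)-s["tcp_pos"]),1)
E
python3 - <<'E'
from h import *
c=robot.read_camera("top")
for n,p in dict(bottle=(128,220)).items(): print(n,onplane(c,p,0))
print(np.round(Ro.from_rotvec(robot.sense()["tcp_rot"]).as_matrix(),3))
print(shift([.28,.586,.36]),shift([.505,-.088,.36]),shift([.505,-.088,.30]))
for uv in [(128,156),(122,427),(394,166),(394,437)]:
    p=(270+uv[0]/6,200+uv[1]/6); print(onplane(c,p,.125))
w=robot.read_camera("wrist"); print(w["mount"].round(4).tolist(),w["vertical_fov"],w["cx"],w["cy"])
E
```

```text
bottle [0.57916029 0.47836968 0.        ]
[[-0.902  0.432 -0.001]
 [ 0.432  0.902 -0.001]
 [-0.    -0.001 -1.   ]]
[   0.7   -0.4 -129.2] [-493.4 -511.  -128.6] [-493.4 -510.9  -68.6]
[ 0.5827759  -0.02520051  0.125     ]
[ 0.45954647 -0.0327146   0.125     ]
[ 0.58908735 -0.14739192  0.125     ]
[ 0.46604364 -0.15447696  0.125     ]
[[0.0001, -0.9589, -0.2837, 0.0723], [1.0, -0.0, 0.0004, 0.0], [-0.0004, -0.2837, 0.9589, -0.1415], [0.0, 0.0, 0.0, 1.0]] 58.43910114819514 278.03608951241813 211.52239546635866
```

Call:
servo_tool(steps=[0,0,-40,0,0,0,0,-20,-20,-80,0,0,0,0,-493,-511,-110,0,0,-5.8,0,-493,-511,-110,0,0,-5.8,0,-493,-511,-110,0,0,-5.8,0,-493,-511,-110,0,0,-5.8,0,-493,-511,-110,0,0,-5.8,0,-493,-511,-110,0,0,-5.8,0,-493,-511,-110,0,0,-5.8,0,-493,-511,-110,0,0,-5.8,0])

```text
time: 1.13
tcp_pos: [0.3938, 0.2454, 0.3231]
tcp_rot: [-0.093, 3.14, 0.001]
force: [1.5, 0.7, -0.4]
gripper_width: 0.0001
```

Run:
```python
from h import *
s=robot.sense();print(s["time"],s["tcp_pos"],s["joint_positions"].round(2) if hasattr(s["joint_positions"],'round') else s["joint_positions"]);print(Ro.from_rotvec(s["tcp_rot"]).as_matrix().round(3))
print(shift([.505,-.088,.32]))
```

```text
1.1333 [0.39376983 0.2454248  0.32313653] [-0.56  0.24 -0.05  1.78  0.01  1.12  1.01]
[[-0.998 -0.059  0.   ]
 [-0.059  0.998  0.   ]
 [-0.001  0.    -1.   ]]
[ -91.2 -339.4    3.1]
```

Call:
servo_tool(steps=[-91,-330,0,0,0,0,0,-91,-330,0,0,0,0,0,-91,-330,0,0,0,0,0,-91,-330,0,0,0,0,0,-91,-330,0,0,0,0,0,-91,-330,0,0,0,0,0,-91,-330,0,0,0,0,0,-91,-330,0,0,0,0,0,-91,-330,0,0,0,0,0,-91,-330,0,0,0,0,0])

```text
time: 1.97
tcp_pos: [0.5042, -0.0812, 0.3226]
tcp_rot: [0.08, -3.14, 0.004]
force: [0.0, 0.4, 0.3]
gripper_width: 0.0001
```

Run:
```python
from h import *
for n in ["wrist","side"]:
    s=robot.sense();c=robot.read_camera(n);f=c["frame"]
    if n=="wrist":
        np.savez("w1.npz",p=s["tcp_pos"],r=s["tcp_rot"],f=f,mount=c["mount"])
        cv2.imwrite("pics/w1.png",f[:,:,::-1])
    else: cv2.imwrite("pics/s1.png",cv2.resize(f[160:300,200:360,::-1],None,fx=4,fy=4,interpolation=cv2.INTER_CUBIC))
print(s["time"],s["tcp_pos"],s["tcp_rot"],s["force"])
```

```text
2.0167 [ 0.50389839 -0.07786258  0.32253568] [ 8.74343003e-02 -3.13977779e+00  4.96658746e-06] [-0.08418226  0.39460872 -0.24918393]
```

View pics/w1.png

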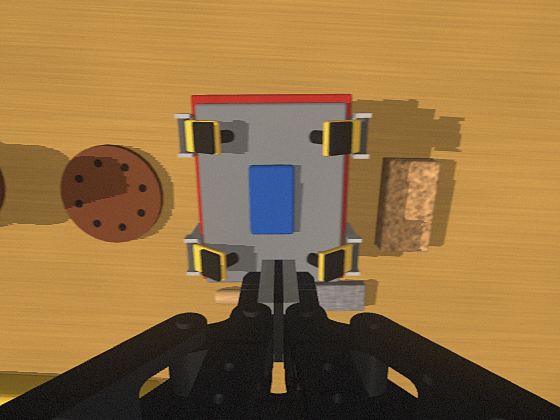

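View pics/s1.png

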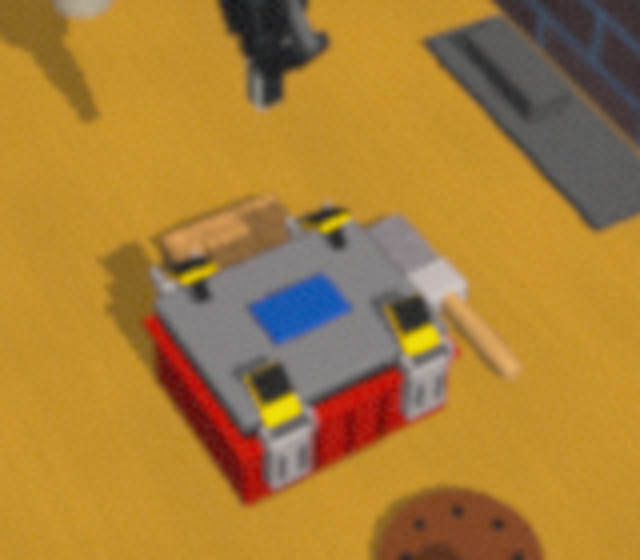

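The wrist view shows the blue pad at about (271,199), with the near clips at the top and the far clips at the bottom. The box is nearly aligned with the image. I'll measure the pad's pose and the clips.

```bash
cat >> h.py <<'E'
def wview(p,r,mount):
    T=np.eye(4);T[:3,:3]=Ro.from_rotvec(r).as_matrix();T[:3,3]=p
    return np.linalg.inv(T@mount)
E
cat > m.py <<'E'
from h import *
d=np.load("w1.npz"); c=robot.read_camera("wrist"); f=d["f"]; V=wview(d["p"],d["r"],d["mount"])
hsv=cv2.cvtColor(f,cv2.COLOR_RGB2HSV)
H,S,Vv=hsv[...,0].astype(int),hsv[...,1],hsv[...,2]
roi=np.zeros(f.shape[:2],bool);roi[85:285,170:375]=1
b,l=blobs((H>100)&(H<130)&(S>130)&roi,200)
for a,ce,i in b:
    r=cv2.minAreaRect(np.argwhere(l==i)[:,::-1].astype(np.float32));print(a,ce,r)
    for z in(.1,.106,.113): 
        q=np.array([onplane(c,p,z,V) for p in cv2.boxPoints(r)]); e=[q[(k+1)%4]-q[k] for k in range(4)]
        print(z,onplane(c,ce,z,V).round(4),[ (round(float(np.hypot(*x[:2])),4),round(float(np.degrees(np.arctan2(x[1],x[0]))),1)) for x in e])
cp=[]
b,l=blobs((H>22)&(H<34)&(S>160)&(Vv>120)&roi,40)
for a,ce,i in b:
    r=cv2.minAreaRect(np.argwhere(l==i)[:,::-1].astype(np.float32));print('yel',a,ce.round(1),onplane(c,ce,.125,V).round(4))
red=((H<6)|(H>174))&(S>170)&(Vv>80)&roi
print('near edge rows', [(x,np.argwhere(red[:120,x]).min()) for x in (200,240,280,320,345)])
print(onplane(c,(200,95),.09,V),onplane(c,(345,95),.09,V))
E
python3 m.py
```

```text
2978 [271.3384822  198.60946944] ((271.0, 199.0), (68.0, 44.0), 90.0)
0.1 [ 0.5264 -0.0872  0.1   ] [(0.0429, 93.0), (0.0704, 3.6), (0.0453, -87.0), (0.0704, -178.3)]
0.106 [ 0.5249 -0.0871  0.106 ] [(0.0422, 93.0), (0.0692, 3.6), (0.0445, -87.0), (0.0692, -178.3)]
0.113 [ 0.5231 -0.0871  0.113 ] [(0.0414, 93.0), (0.0678, 3.6), (0.0436, -87.0), (0.0679, -178.3)]
yel 210 [189.2 135.9] [ 0.4663 -0.1626  0.125 ]
yel 96 [325.6 138.4] [ 0.4622 -0.0413  0.125 ]
yel 165 [197.5 258. ] [ 0.5836 -0.1564  0.125 ]
yel 68 [320.9 266.2] [ 0.586  -0.0351  0.125 ]
near edge rows [(200, np.int64(95)), (240, np.int64(95)), (280, np.int64(95)), (320, np.int64(94)), (345, np.int64(94))]
[ 0.43080234 -0.1597933   0.09      ] [ 0.42377425 -0.02196964  0.09      ]
```

Run:
```python
from h import *
print(shift([.525,-.0875,.125]))
```

```text
[-20.5 -14.3 197.6]
```

Call:
servo_tool(steps=[-20,-9,40,0,0,0,0,-20,-9,80,0,0,0,0,-20,-9,120,0,0,0,0,-20,-9,160,0,0,0,0,-20,-9,180,0,0,0,0,-20,-9,190,0,0,0,0,-20,-9,195,0,0,0,0,-20,-9,195,0,0,0,0,-20,-9,195,0,0,0,0])

```text
time: 2.87
tcp_pos: [0.5257, -0.0838, 0.1293]
tcp_rot: [-0.095, 3.137, -0.0]
force: [0.6, 1.1, -0.3]
gripper_width: 0.0002
```

Call:
servo_tool(steps=[0,0,4,0,0,0,0,0,0,8,0,0,0,0,0,0,8,0,0,0,0])

```text
time: 3.12
tcp_pos: [0.5245, -0.0843, 0.12]
tcp_rot: [-0.093, 3.14, -0.0]
force: [0.5, 0.3, -0.7]
gripper_width: 0.0
```

Call:
servo_tool(steps=[0,-3,2,0,0,0,0,0,-3,4,0,0,0,0,0,-3,5,0,0,0,0,0,-3,5,0,0,0,0])

```text
time: 3.45
tcp_pos: [0.5245, -0.0874, 0.1145]
tcp_rot: [0.093, -3.14, -0.0]
force: [0.2, -0.3, -0.1]
gripper_width: 0.0001
```

Call:
servo_tool(steps=[0,0,2,0,0,0,0,0,0,3,0,0,0,0,0,0,4,0,0,0,0])

```text
time: 3.7
tcp_pos: [0.5248, -0.0873, 0.1114]
tcp_rot: [-0.093, 3.14, 0.0]
force: [-2.4, 0.7, 7.1]
gripper_width: 0.0001
```

Call:
servo_tool(steps=[0,0,1,0,0,0,0,0,0,2,0,0,0,0,0,0,3,0,0,0,0])

```text
time: 3.95
tcp_pos: [0.5248, -0.0873, 0.1088]
tcp_rot: [-0.093, 3.14, 0.0]
force: [-1.4, -0.3, 7.6]
gripper_width: 0.0
```

Call:
servo_tool(steps=[0,0,1,0,0,0,0,0,0,2,0,0,0,0,0,0,3,0,0,0,0])

```text
time: 4.2
tcp_pos: [0.5247, -0.0873, 0.1058]
tcp_rot: [-0.093, 3.14, 0.0]
force: [-0.7, -0.8, 7.9]
gripper_width: -0.0003
```

Call:
servo_tool(steps=[0,0,1,0,0,0,0,0,0,2,0,0,0,0,0,0,3,0,0,0,0])

```text
time: 4.45
tcp_pos: [0.5248, -0.0873, 0.1028]
tcp_rot: [-0.093, 3.14, 0.0]
force: [-1.9, 1.3, 7.9]
gripper_width: 0.0001
```

Call:
servo_tool(steps=[0,0,0.5,0,0,0,0,0,0,1,0,0,0,0])

```text
time: 4.62
tcp_pos: [0.5247, -0.0873, 0.1018]
tcp_rot: [-0.093, 3.14, 0.0]
force: [-1.2, -0.2, 7.0]
gripper_width: -0.0002
```

Call:
servo_tool(steps=[0,0,0.5,0,0,0,0])

```text
time: 4.7
tcp_pos: [0.5247, -0.0873, 0.1013]
tcp_rot: [-0.093, 3.14, 0.0]
force: [-1.3, 0.6, 7.5]
gripper_width: 0.0001
```

Call:
servo_tool(steps=[0,0,0.5,0,0,0,0])

```text
time: 4.78
tcp_pos: [0.5247, -0.0873, 0.1008]
tcp_rot: [-0.093, 3.14, 0.0]
force: [-1.2, 0.8, 7.5]
gripper_width: -0.0003
```

Call:
servo_tool(steps=[0,0,0.5,0,0,0,0])

```text
time: 4.87
tcp_pos: [0.5247, -0.0873, 0.1003]
tcp_rot: [-0.093, 3.14, 0.0]
force: [-1.4, 0.2, 7.3]
gripper_width: 0.0001
```

Call:
servo_tool(steps=[0,0,0.3,0,0,0,0])

```text
time: 4.95
tcp_pos: [0.5247, -0.0873, 0.1001]
tcp_rot: [-0.093, 3.14, 0.0]
force: [-2.6, 0.5, 10.2]
gripper_width: -0.0002
```

Call:
servo_tool(steps=[0,0,0.2,0,0,0,0])

```text
time: 5.03
tcp_pos: [0.5248, -0.0873, 0.1001]
tcp_rot: [-0.093, 3.14, 0.0]
force: [-2.8, 0.4, 11.2]
gripper_width: 0.0001
```

Call:
servo_tool(steps=[0,0,0.2,0,0,0,0,0,0,0.2,0,0,0,0])

```text
time: 5.2
tcp_pos: [0.5248, -0.0873, 0.1001]
tcp_rot: [-0.093, 3.14, 0.0]
force: [-3.2, 1.1, 10.7]
gripper_width: -0.0001
```

The lid is home: TCP z holds at 100.1 mm while the force rises past the 8 N seal drag. I'll lift and move over near_left.

Call:
servo_tool(steps=[0,0,-10,0,0,0,0,0,0,-45,0,0,0,0,0,0,-85,0,0,0,0,0,0,-90,0,0,0,0,0,0,-90,0,0,0,0])

```text
time: 5.62
tcp_pos: [0.5269, -0.0877, 0.1919]
tcp_rot: [-0.093, 3.133, -0.002]
force: [-0.1, -0.3, -0.6]
gripper_width: 0.0003
```

Run:
```python
from h import *
s=robot.sense()
print(s["tcp_pos"]);
for n,p in dict(nl=(.4604,-.0398),nr=(.4658,-.1416),fl=(.5842,-.0333),fr=(.5896,-.1352)).items(): print(n,shift([*p,.165],s))
c=robot.read_camera("top");f=c["frame"]; cv2.imwrite("pics/t2.png",cv2.resize(f[200:300,270:360,::-1],None,fx=6,fy=6,interpolation=cv2.INTER_CUBIC))
c=robot.read_camera("side");f=c["frame"]; cv2.imwrite("pics/s2.png",cv2.resize(f[200:290,225:325,::-1],None,fx=6,fy=6,interpolation=cv2.INTER_CUBIC))
```

```text
[ 0.52686007 -0.08769257  0.19186278]
nl [63.7 51.8 26.3]
nr [ 64.4 -50.2  26.4]
fl [-60.3  50.9  27.2]
fr [-59.6 -51.1  27.4]
```

View pics/s2.png

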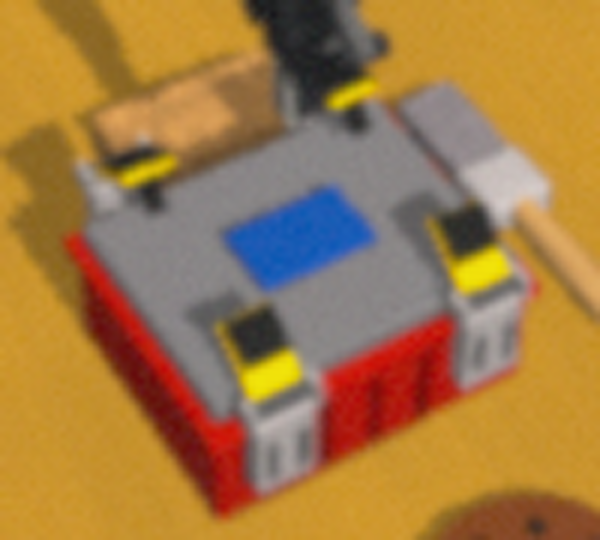

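Call:
servo_tool(steps=[31,25,0,0,0,0,0,61,51,0,0,0,0,0,61,51,10,0,0,0,0,61,51,20,0,0,0,0,61,51,24,0,0,0,0,61,51,24,0,0,0,0])

```text
time: 6.22
tcp_pos: [0.4592, -0.0399, 0.1627]
tcp_rot: [0.093, -3.135, -0.0]
force: [0.3, 0.1, -0.7]
gripper_width: 0.0005
```

Call:
servo_tool(steps=[0,0,2,0,0,0,0,0,0,5,0,0,0,0,0,0,7,0,0,0,0])

```text
time: 6.47
tcp_pos: [0.461, -0.0403, 0.1573]
tcp_rot: [-0.092, 3.14, -0.0]
force: [0.0, -0.3, 0.2]
gripper_width: 0.0001
```

Call:
servo_tool(steps=[0,0,2,0,0,0,0,0,0,4,0,0,0,0,0,0,6,0,0,0,0])

```text
time: 6.72
tcp_pos: [0.4608, -0.0401, 0.1515]
tcp_rot: [-0.093, 3.14, -0.0]
force: [0.6, 0.2, -0.1]
gripper_width: -0.0
```

Call:
servo_tool(steps=[0,0,2,0,0,0,0,0,0,4,0,0,0,0])

```text
time: 6.88
tcp_pos: [0.4608, -0.04, 0.1474]
tcp_rot: [-0.093, 3.14, -0.0]
force: [0.5, -0.1, -0.3]
gripper_width: -0.0002
```

Call:
servo_tool(steps=[0,0,2,0,0,0,0,0,0,4,0,0,0,0])

```text
time: 7.05
tcp_pos: [0.4609, -0.0404, 0.1436]
tcp_rot: [-0.093, 3.14, -0.001]
force: [-1.5, -4.1, 4.9]
gripper_width: 0.0004
```

Call:
servo_tool(steps=[0,0,2,0,0,0,0,0,0,4,0,0,0,0])

```text
time: 7.22
tcp_pos: [0.4613, -0.0427, 0.1404]
tcp_rot: [-0.091, 3.139, -0.006]
force: [-2.5, -7.5, 9.2]
gripper_width: -0.0
```

Call:
servo_tool(steps=[0,0,2,0,0,0,0,0,0,4,0,0,0,0])

```text
time: 7.38
tcp_pos: [0.4615, -0.0451, 0.137]
tcp_rot: [-0.088, 3.138, -0.01]
force: [-2.6, -11.7, 14.0]
gripper_width: -0.0003
```

Call:
servo_tool(steps=[0,0,2,0,0,0,0,0,0,4,0,0,0,0])

```text
time: 7.55
tcp_pos: [0.4626, -0.0436, 0.133]
tcp_rot: [-0.088, 3.135, -0.007]
force: [-1.0, -5.8, 8.7]
gripper_width: -0.0
```

Call:
servo_tool(steps=[0,0,2,0,0,0,0,0,0,4,0,0,0,0])

```text
time: 7.72
tcp_pos: [0.4624, -0.0418, 0.1286]
tcp_rot: [-0.09, 3.136, -0.003]
force: [-0.9, -1.3, 4.0]
gripper_width: 0.0002
```

Call:
servo_tool(steps=[0,0,2,0,0,0,0,0,0,4,0,0,0,0])

```text
time: 7.88
tcp_pos: [0.4618, -0.0406, 0.124]
tcp_rot: [-0.092, 3.138, -0.001]
force: [-0.7, -0.6, 1.8]
gripper_width: -0.0001
```

Call:
servo_tool(steps=[0,0,1,0,0,0,0,0,0,2,0,0,0,0])

```text
time: 8.05
tcp_pos: [0.4604, -0.0395, 0.1212]
tcp_rot: [0.094, -3.139, -0.001]
force: [0.4, 1.1, 0.5]
gripper_width: -0.0001
```

Call:
servo_tool(steps=[0,0,1,0,0,0,0,0,0,2,0,0,0,0])

```text
time: 8.22
tcp_pos: [0.46, -0.0394, 0.1191]
tcp_rot: [0.094, -3.138, -0.001]
force: [-0.5, 0.2, -0.0]
gripper_width: 0.0002
```

Call:
servo_tool(steps=[0,0,1,0,0,0,0,0,0,2,0,0,0,0])

```text
time: 8.38
tcp_pos: [0.4602, -0.0395, 0.1178]
tcp_rot: [0.094, -3.139, -0.001]
force: [-2.3, 0.7, 10.4]
gripper_width: -0.0001
```

Call:
servo_tool(steps=[0,0,0.5,0,0,0,0,0,0,0.5,0,0,0,0])

```text
time: 8.55
tcp_pos: [0.4602, -0.0395, 0.1178]
tcp_rot: [0.094, -3.139, -0.001]
force: [-2.6, 0.0, 9.9]
gripper_width: 0.0001
```

Call:
servo_tool(steps=[0,0,-10,0,0,0,0,0,0,-45,0,0,0,0,0,0,-68,0,0,0,0,0,0,-68,0,0,0,0,0,0,-68,0,0,0,0])

```text
time: 8.97
tcp_pos: [0.4613, -0.0399, 0.186]
tcp_rot: [-0.094, 3.137, -0.0]
force: [-0.5, -0.6, -0.9]
gripper_width: -0.0002
```

```bash
cat > look.py <<'E'
import sys
from h import *
k=sys.argv[1]
s=robot.sense(); print(s["time"],s["tcp_pos"])
for n,p in dict(nl=(.4604,-.0398),nr=(.4658,-.1416),fl=(.5842,-.0333),fr=(.5896,-.1352)).items(): print(n,shift([*p,.165],s))
a=robot.read_camera("top")["frame"][200:300,270:360,::-1]
b=robot.read_camera("side")["frame"][195:295,225:325,::-1]
cv2.imwrite(f"pics/look{k}.png",np.hstack([cv2.resize(i,None,fx=4,fy=4,interpolation=cv2.INTER_CUBIC) for i in (a,b)]))
E
python3 look.py 3
```

```text
8.9667 [ 0.46134504 -0.03989125  0.18595169]
nl [ 1.   0.1 20.9]
nr [   1.7 -101.8   21. ]
fl [-123.    -0.7   21.3]
fr [-122.3 -102.8   21.3]
```

View pics/look3.png

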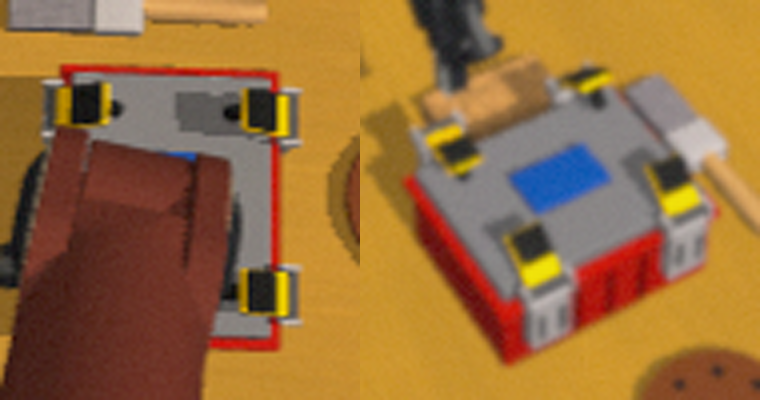

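In the side view the near_left clip lies flat at about (455,150), and the other three still stand open. Next is far_right.

Call:
servo_tool(steps=[-30,-25,0,0,0,0,0,-61,-51,0,0,0,0,0,-92,-77,0,0,0,0,0,-123,-103,0,0,0,0,0,-123,-103,10,0,0,0,0,-123,-103,18,0,0,0,0,-123,-103,22,0,0,0,0,-123,-103,22,0,0,0,0])

```text
time: 9.73
tcp_pos: [0.5872, -0.1338, 0.1604]
tcp_rot: [0.095, -3.134, -0.004]
force: [0.8, -0.0, 0.4]
gripper_width: 0.0
```

Call:
servo_tool(steps=[0,0,2,0,0,0,0,0,0,4,0,0,0,0,0,0,5,0,0,0,0])

```text
time: 9.98
tcp_pos: [0.5894, -0.1349, 0.1583]
tcp_rot: [-0.095, 3.14, 0.0]
force: [-0.5, 0.3, 0.2]
gripper_width: -0.0002
```

Call:
servo_tool(steps=[0,0,2,0,0,0,0,0,0,4,0,0,0,0])

```text
time: 10.15
tcp_pos: [0.5897, -0.1353, 0.1545]
tcp_rot: [-0.094, 3.139, -0.0]
force: [0.4, -0.5, -0.1]
gripper_width: -0.0001
```

Call:
servo_tool(steps=[0,0,2,0,0,0,0,0,0,4,0,0,0,0])

```text
time: 10.32
tcp_pos: [0.5896, -0.1355, 0.15]
tcp_rot: [-0.093, 3.14, -0.0]
force: [-0.4, -0.1, -0.4]
gripper_width: -0.0
```

Call:
servo_tool(steps=[0,0,2,0,0,0,0,0,0,4,0,0,0,0])

```text
time: 10.48
tcp_pos: [0.5896, -0.1355, 0.1459]
tcp_rot: [0.093, -3.14, 0.0]
force: [0.3, 0.1, 0.4]
gripper_width: 0.0
```

Call:
servo_tool(steps=[0,0,2,0,0,0,0,0,0,4,0,0,0,0])

```text
time: 10.65
tcp_pos: [0.5896, -0.1356, 0.1418]
tcp_rot: [0.093, -3.14, 0.0]
force: [-0.1, -0.2, -0.1]
gripper_width: 0.0
```

Call:
servo_tool(steps=[0,0,2,0,0,0,0,0,0,4,0,0,0,0])

```text
time: 10.82
tcp_pos: [0.5896, -0.1355, 0.1379]
tcp_rot: [0.093, -3.14, 0.0]
force: [0.6, -0.5, 0.2]
gripper_width: -0.0001
```

Call:
servo_tool(steps=[0,0,2,0,0,0,0,0,0,4,0,0,0,0])

```text
time: 10.98
tcp_pos: [0.5896, -0.1355, 0.1339]
tcp_rot: [0.093, -3.14, 0.0]
force: [-0.5, -0.1, 0.2]
gripper_width: 0.0001
```

Call:
servo_tool(steps=[0,0,2,0,0,0,0,0,0,4,0,0,0,0])

```text
time: 11.15
tcp_pos: [0.5898, -0.1337, 0.1306]
tcp_rot: [0.094, -3.14, -0.004]
force: [-2.3, 5.0, 7.8]
gripper_width: -0.0003
```

Call:
servo_tool(steps=[0,0,2,0,0,0,0,0,0,4,0,0,0,0])

```text
time: 11.32
tcp_pos: [0.5897, -0.1312, 0.1273]
tcp_rot: [0.097, -3.14, -0.01]
force: [-3.5, 7.6, 11.2]
gripper_width: -0.0002
```

Call:
servo_tool(steps=[0,0,1.5,0,0,0,0,0,0,3,0,0,0,0])

```text
time: 11.48
tcp_pos: [0.5899, -0.13, 0.1246]
tcp_rot: [0.098, -3.14, -0.012]
force: [-2.8, 8.3, 11.5]
gripper_width: -0.0002
```

Call:
servo_tool(steps=[0,0,2,0,0,0,0,0,0,4,0,0,0,0])

```text
time: 11.65
tcp_pos: [0.59, -0.1283, 0.1206]
tcp_rot: [0.099, -3.14, -0.016]
force: [-3.2, 11.5, 10.9]
gripper_width: 0.0001
```

Call:
servo_tool(steps=[0,0,2,0,0,0,0,0,0,4,0,0,0,0])

```text
time: 11.82
tcp_pos: [0.5908, -0.1309, 0.1163]
tcp_rot: [-0.1, 3.138, 0.008]
force: [-0.1, 2.5, 4.6]
gripper_width: 0.0001
```

Call:
servo_tool(steps=[0,0,2,0,0,0,0,0,0,4,0,0,0,0])

```text
time: 11.98
tcp_pos: [0.5904, -0.1351, 0.1115]
tcp_rot: [-0.094, 3.138, -0.0]
force: [0.4, 0.1, 0.9]
gripper_width: -0.0
```

Call:
servo_tool(steps=[0,0,1,0,0,0,0,0,0,2,0,0,0,0])

```text
time: 12.15
tcp_pos: [0.589, -0.1366, 0.1085]
tcp_rot: [0.092, -3.139, 0.002]
force: [-0.8, -0.3, -0.3]
gripper_width: -0.0002
```

Call:
servo_tool(steps=[0,0,1,0,0,0,0,0,0,1.5,0,0,0,0])

```text
time: 12.32
tcp_pos: [0.5891, -0.1365, 0.1072]
tcp_rot: [0.092, -3.139, 0.001]
force: [-0.9, -0.4, 2.8]
gripper_width: 0.0003
```

Call:
servo_tool(steps=[0,0,0.7,0,0,0,0])

```text
time: 12.4
tcp_pos: [0.5891, -0.1364, 0.1069]
tcp_rot: [0.092, -3.139, 0.001]
force: [-1.7, -0.1, 4.5]
gripper_width: -0.0003
```

Call:
servo_tool(steps=[0,0,0.7,0,0,0,0])

```text
time: 12.48
tcp_pos: [0.5892, -0.1364, 0.1067]
tcp_rot: [0.092, -3.139, 0.001]
force: [-2.2, -0.1, 7.2]
gripper_width: 0.0
```

Call:
servo_tool(steps=[0,0,0.7,0,0,0,0,0,0,0.7,0,0,0,0])

```text
time: 12.65
tcp_pos: [0.5892, -0.1364, 0.1066]
tcp_rot: [0.092, -3.14, 0.001]
force: [-3.7, -0.8, 7.7]
gripper_width: -0.0002
```

Call:
servo_tool(steps=[0,0,-10,0,0,0,0,0,0,-45,0,0,0,0,0,0,-80,0,0,0,0,0,0,-80,0,0,0,0,0,0,-80,0,0,0,0])

```text
time: 13.07
tcp_pos: [0.5914, -0.1357, 0.1883]
tcp_rot: [-0.093, 3.134, -0.002]
force: [-0.8, 1.2, -0.4]
gripper_width: 0.0003
```

```bash
python3 look.py 4
```

```text
13.0667 [ 0.59142369 -0.13573973  0.18825322]
nl [125.2 103.6  22.3]
nr [125.9   1.7  22.5]
fl [  1.3 102.7  23.1]
fr [ 1.9  0.7 23.2]
```

View pics/look4.png

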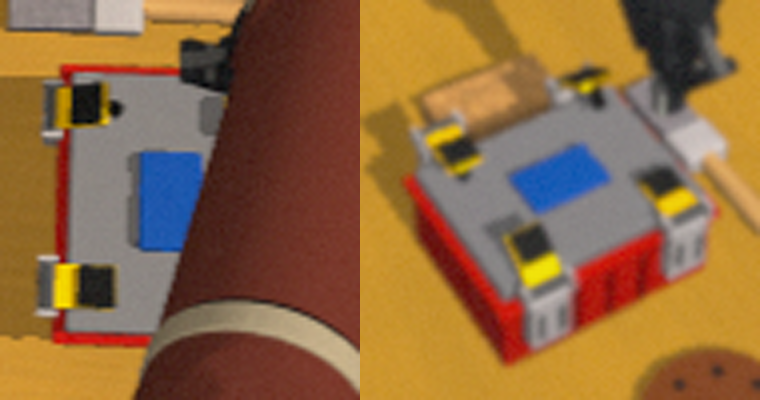

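The far_right clip is flat at about (668,190) in the crop, and near_right and far_left are still open. Next is near_right.

Call:
servo_tool(steps=[35,0,0,0,0,0,0,70,0,0,0,0,0,0,100,1,0,0,0,0,0,124,1,0,0,0,0,0,124,1,10,0,0,0,0,124,1,20,0,0,0,0,124,1,26,0,0,0,0,124,1,26,0,0,0,0])

```text
time: 13.83
tcp_pos: [0.4643, -0.1412, 0.1574]
tcp_rot: [0.093, -3.135, -0.002]
force: [0.7, -0.4, 0.4]
gripper_width: -0.0
```

Call:
servo_tool(steps=[0,0,2,0,0,0,0,0,0,4,0,0,0,0])

```text
time: 14.0
tcp_pos: [0.4661, -0.1418, 0.1552]
tcp_rot: [0.094, -3.14, 0.0]
force: [-0.0, 0.3, -0.5]
gripper_width: 0.0003
```

Call:
servo_tool(steps=[0,0,2,0,0,0,0,0,0,4,0,0,0,0])

```text
time: 14.17
tcp_pos: [0.4661, -0.1419, 0.1514]
tcp_rot: [-0.094, 3.14, -0.0]
force: [0.5, 0.7, -0.6]
gripper_width: 0.0001
```

Call:
servo_tool(steps=[0,0,2,0,0,0,0,0,0,4,0,0,0,0])

```text
time: 14.33
tcp_pos: [0.4659, -0.1419, 0.1474]
tcp_rot: [-0.093, 3.14, -0.0]
force: [0.4, -0.0, 0.2]
gripper_width: 0.0004
```

Call:
servo_tool(steps=[0,0,2,0,0,0,0,0,0,4,0,0,0,0])

```text
time: 14.5
tcp_pos: [0.4658, -0.1419, 0.1434]
tcp_rot: [-0.093, 3.14, -0.0]
force: [-0.1, -0.2, -0.1]
gripper_width: 0.0002
```

Call:
servo_tool(steps=[0,0,2,0,0,0,0,0,0,4,0,0,0,0])

```text
time: 14.67
tcp_pos: [0.4658, -0.1419, 0.1393]
tcp_rot: [0.093, -3.14, 0.0]
force: [-0.4, 0.3, 0.7]
gripper_width: 0.0001
```

Call:
servo_tool(steps=[0,0,2,0,0,0,0,0,0,4,0,0,0,0])

```text
time: 14.83
tcp_pos: [0.4658, -0.1419, 0.1353]
tcp_rot: [0.093, -3.14, 0.0]
force: [0.2, 0.4, -0.0]
gripper_width: 0.0002
```

Call:
servo_tool(steps=[0,0,2,0,0,0,0,0,0,4,0,0,0,0])

```text
time: 15.0
tcp_pos: [0.4658, -0.1419, 0.1313]
tcp_rot: [0.093, -3.14, 0.0]
force: [0.0, -0.0, -0.1]
gripper_width: 0.0003
```

Call:
servo_tool(steps=[0,0,1.5,0,0,0,0,0,0,3,0,0,0,0])

```text
time: 15.17
tcp_pos: [0.4658, -0.1414, 0.1285]
tcp_rot: [0.093, -3.14, -0.001]
force: [-1.3, 2.2, 5.4]
gripper_width: -0.0002
```

Call:
servo_tool(steps=[0,0,2,0,0,0,0,0,0,4,0,0,0,0])

```text
time: 15.33
tcp_pos: [0.4657, -0.1388, 0.1251]
tcp_rot: [0.096, -3.139, -0.007]
force: [-2.5, 7.6, 11.0]
gripper_width: 0.0001
```

Call:
servo_tool(steps=[0,0,2,0,0,0,0,0,0,4,0,0,0,0])

```text
time: 15.5
tcp_pos: [0.4659, -0.1376, 0.1214]
tcp_rot: [0.097, -3.14, -0.009]
force: [-2.4, 9.8, 11.8]
gripper_width: 0.0002
```

Call:
servo_tool(steps=[0,0,2,0,0,0,0,0,0,4,0,0,0,0])

```text
time: 15.67
tcp_pos: [0.4659, -0.136, 0.1174]
tcp_rot: [0.1, -3.139, -0.012]
force: [-2.4, 12.0, 11.5]
gripper_width: -0.0002
```

Call:
servo_tool(steps=[0,0,2,0,0,0,0,0,0,4,0,0,0,0])

```text
time: 15.83
tcp_pos: [0.4661, -0.1355, 0.1131]
tcp_rot: [0.102, -3.139, -0.012]
force: [-1.2, 3.5, 4.7]
gripper_width: -0.0002
```

Call:
servo_tool(steps=[0,0,1,0,0,0,0,0,0,2,0,0,0,0])

```text
time: 16.0
tcp_pos: [0.4664, -0.141, 0.1108]
tcp_rot: [-0.096, 3.139, 0.001]
force: [-0.3, 1.8, 2.8]
gripper_width: -0.0001
```

Call:
servo_tool(steps=[0,0,1,0,0,0,0,0,0,2,0,0,0,0])

```text
time: 16.17
tcp_pos: [0.4661, -0.1425, 0.1085]
tcp_rot: [-0.092, 3.139, -0.001]
force: [0.3, 1.8, 2.2]
gripper_width: 0.0001
```

Call:
servo_tool(steps=[0,0,1,0,0,0,0,0,0,2,0,0,0,0])

```text
time: 16.33
tcp_pos: [0.4656, -0.1427, 0.1062]
tcp_rot: [0.092, -3.14, 0.001]
force: [-0.1, -0.5, 0.4]
gripper_width: 0.0003
```

Call:
servo_tool(steps=[0,0,0.8,0,0,0,0])

```text
time: 16.42
tcp_pos: [0.4653, -0.1426, 0.1052]
tcp_rot: [0.092, -3.139, 0.001]
force: [-0.3, -1.1, -0.0]
gripper_width: 0.0001
```

Call:
servo_tool(steps=[0,0,0.8,0,0,0,0])

```text
time: 16.5
tcp_pos: [0.4653, -0.1424, 0.1044]
tcp_rot: [0.092, -3.139, 0.001]
force: [0.1, -0.5, -0.1]
gripper_width: 0.0
```

Call:
servo_tool(steps=[0,0,0.8,0,0,0,0])

```text
time: 16.58
tcp_pos: [0.4654, -0.1422, 0.1038]
tcp_rot: [0.092, -3.139, 0.0]
force: [-0.7, -0.7, -0.6]
gripper_width: -0.0003
```

Call:
servo_tool(steps=[0,0,0.7,0,0,0,0])

```text
time: 16.67
tcp_pos: [0.4655, -0.1422, 0.1033]
tcp_rot: [0.093, -3.14, 0.0]
force: [-2.0, -0.1, 4.3]
gripper_width: 0.0001
```

Call:
servo_tool(steps=[0,0,0.7,0,0,0,0])

```text
time: 16.75
tcp_pos: [0.4655, -0.1421, 0.103]
tcp_rot: [0.093, -3.14, 0.0]
force: [-2.1, 0.0, 6.2]
gripper_width: 0.0005
```

Call:
servo_tool(steps=[0,0,0.7,0,0,0,0])

```text
time: 16.83
tcp_pos: [0.4656, -0.1421, 0.1026]
tcp_rot: [0.093, -3.14, 0.0]
force: [-2.6, 0.6, 10.6]
gripper_width: 0.0
```

The near_right clip snapped and now sits firm on its stop. I'll lift and move to far_left.

Call:
servo_tool(steps=[0,0,-10,0,0,0,0,0,0,-45,0,0,0,0,0,0,-85,0,0,0,0,0,0,-85,0,0,0,0,0,0,-85,0,0,0,0])

```text
time: 17.25
tcp_pos: [0.4673, -0.1423, 0.1891]
tcp_rot: [-0.093, 3.135, -0.002]
force: [-0.3, 0.1, -1.3]
gripper_width: 0.0001
```

```bash
python3 look.py 5
```

```text
17.25 [ 0.46732253 -0.14233416  0.18905319]
nl [  1.  102.8  23.9]
nr [ 1.6  0.9 24. ]
fl [-123.   101.9   24.6]
fr [-1.223e+02 -1.000e-01  2.470e+01]
```

View pics/look5.png

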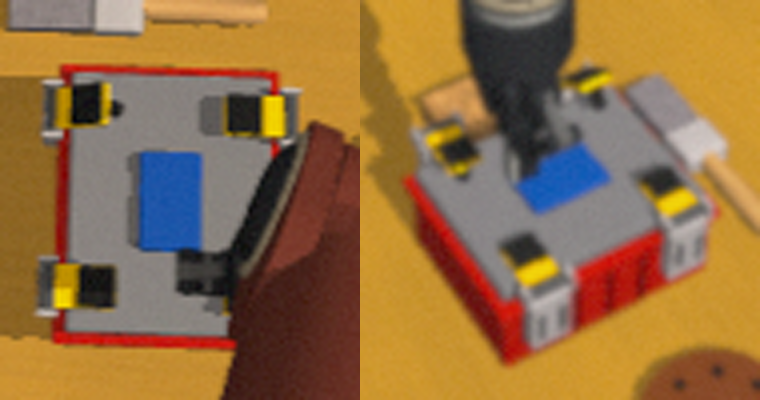

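The near_right clip is flat at about (530,260), so only far_left is still open, at about (590,80).

Call:
servo_tool(steps=[-31,25,0,0,0,0,0,-62,50,0,0,0,0,0,-93,76,0,0,0,0,0,-124,101,0,0,0,0,0,-124,101,10,0,0,0,0,-124,101,20,0,0,0,0,-124,101,26,0,0,0,0,-124,101,26,0,0,0,0])

```text
time: 18.02
tcp_pos: [0.5806, -0.0354, 0.158]
tcp_rot: [0.089, -3.133, 0.001]
force: [-0.0, 0.2, -0.6]
gripper_width: -0.0001
```

Call:
servo_tool(steps=[0,0,2,0,0,0,0,0,0,4,0,0,0,0])

```text
time: 18.18
tcp_pos: [0.5831, -0.0352, 0.1571]
tcp_rot: [0.089, -3.14, 0.001]
force: [-0.5, -0.5, -0.5]
gripper_width: 0.0002
```

Call:
servo_tool(steps=[0,0,2,0,0,0,0,0,0,4,0,0,0,0])

```text
time: 18.35
tcp_pos: [0.5836, -0.0343, 0.1533]
tcp_rot: [-0.092, 3.139, -0.0]
force: [1.2, -0.3, -0.5]
gripper_width: 0.0002
```

Call:
servo_tool(steps=[0,0,2,0,0,0,0,0,0,4,0,0,0,0])

```text
time: 18.52
tcp_pos: [0.5836, -0.0339, 0.1491]
tcp_rot: [-0.093, 3.14, -0.0]
force: [0.2, 0.8, 0.5]
gripper_width: 0.0002
```

Call:
servo_tool(steps=[0,0,2,0,0,0,0,0,0,4,0,0,0,0])

```text
time: 18.68
tcp_pos: [0.5836, -0.0337, 0.1449]
tcp_rot: [-0.093, 3.14, -0.0]
force: [-0.0, -0.4, 0.4]
gripper_width: -0.0002
```

Call:
servo_tool(steps=[0,0,2,0,0,0,0,0,0,4,0,0,0,0])

```text
time: 18.85
tcp_pos: [0.5836, -0.0337, 0.1408]
tcp_rot: [0.093, -3.14, 0.0]
force: [-0.5, -0.3, 0.5]
gripper_width: 0.0002
```

Call:
servo_tool(steps=[0,0,2,0,0,0,0,0,0,4,0,0,0,0])

```text
time: 19.02
tcp_pos: [0.5836, -0.0337, 0.1368]
tcp_rot: [0.093, -3.14, 0.0]
force: [0.2, -0.1, -0.0]
gripper_width: 0.0003
```

Call:
servo_tool(steps=[0,0,2,0,0,0,0,0,0,4,0,0,0,0])

```text
time: 19.18
tcp_pos: [0.5839, -0.0351, 0.1334]
tcp_rot: [-0.092, 3.14, -0.003]
force: [-1.2, -2.9, 6.2]
gripper_width: 0.0001
```

Call:
servo_tool(steps=[0,0,2,0,0,0,0,0,0,4,0,0,0,0])

```text
time: 19.35
tcp_pos: [0.5841, -0.0375, 0.1304]
tcp_rot: [-0.09, 3.139, -0.008]
force: [-2.2, -5.5, 8.9]
gripper_width: -0.0001
```

Call:
servo_tool(steps=[0,0,2,0,0,0,0,0,0,4,0,0,0,0])

```text
time: 19.52
tcp_pos: [0.5844, -0.0394, 0.127]
tcp_rot: [-0.088, 3.137, -0.011]
force: [-1.9, -8.2, 11.6]
gripper_width: 0.0
```

Call:
servo_tool(steps=[0,0,2,0,0,0,0,0,0,4,0,0,0,0])

```text
time: 19.68
tcp_pos: [0.5845, -0.0415, 0.1234]
tcp_rot: [-0.086, 3.137, -0.016]
force: [-2.2, -10.0, 12.0]
gripper_width: 0.0004
```

Call:
servo_tool(steps=[0,0,2,0,0,0,0,0,0,4,0,0,0,0])

```text
time: 19.85
tcp_pos: [0.5852, -0.0378, 0.1188]
tcp_rot: [-0.088, 3.136, -0.007]
force: [0.2, -3.4, 5.2]
gripper_width: -0.0003
```

Call:
servo_tool(steps=[0,0,1.5,0,0,0,0,0,0,3,0,0,0,0])

```text
time: 20.02
tcp_pos: [0.5843, -0.0342, 0.1145]
tcp_rot: [-0.092, 3.138, -0.001]
force: [0.2, -0.5, 2.9]
gripper_width: -0.0003
```

Call:
servo_tool(steps=[0,0,1,0,0,0,0,0,0,2,0,0,0,0])

```text
time: 20.18
tcp_pos: [0.583, -0.0326, 0.1113]
tcp_rot: [0.095, -3.139, -0.002]
force: [0.5, 0.2, 0.4]
gripper_width: 0.0001
```

Call:
servo_tool(steps=[0,0,0.8,0,0,0,0])

```text
time: 20.27
tcp_pos: [0.5828, -0.0326, 0.1103]
tcp_rot: [0.095, -3.138, -0.002]
force: [0.3, -0.3, 0.9]
gripper_width: -0.0001
```

Call:
servo_tool(steps=[0,0,0.8,0,0,0,0])

```text
time: 20.35
tcp_pos: [0.583, -0.0328, 0.1097]
tcp_rot: [0.095, -3.138, -0.001]
force: [0.3, -0.1, -0.6]
gripper_width: -0.0001
```

Call:
servo_tool(steps=[0,0,0.8,0,0,0,0])

```text
time: 20.43
tcp_pos: [0.5831, -0.0329, 0.1092]
tcp_rot: [0.094, -3.139, -0.002]
force: [-1.2, 0.8, 3.7]
gripper_width: -0.0
```

Call:
servo_tool(steps=[0,0,0.8,0,0,0,0])

```text
time: 20.52
tcp_pos: [0.5831, -0.0329, 0.109]
tcp_rot: [0.094, -3.139, -0.002]
force: [-3.0, 1.5, 7.6]
gripper_width: 0.0002
```

Firm contact again. I'll lift well clear and check everything.

Call:
servo_tool(steps=[0,0,0.5,0,0,0,0,0,0,-10,0,0,0,0,0,0,-45,0,0,0,0,0,0,-85,0,0,0,0,0,0,-125,0,0,0,0,40,60,-165,0,0,0,0,60,100,-190,0,0,0,0,60,140,-190,0,0,0,0,60,160,-190,0,0,0,0,60,160,-190,0,0,0,0])

```text
time: 21.35
tcp_pos: [0.5128, 0.1287, 0.3011]
tcp_rot: [-0.104, 3.137, 0.008]
force: [0.1, 0.7, 0.0]
gripper_width: 0.0
```

```bash
python3 look.py 6
python3 - <<'E'
from h import *
cv2.imwrite("pics/t6.png",robot.read_camera("top")["frame"][:,:,::-1])
cv2.imwrite("pics/w6.png",robot.read_camera("wrist")["frame"][:,:,::-1])
E
```

```text
21.35 [0.51279571 0.12874324 0.30109895]
nl [  63.9 -165.3  135.1]
nr [  65.2 -267.3  134.6]
fl [ -60.1 -167.1  135.5]
fr [ -58.7 -269.1  135. ]
```

View pics/look6.png

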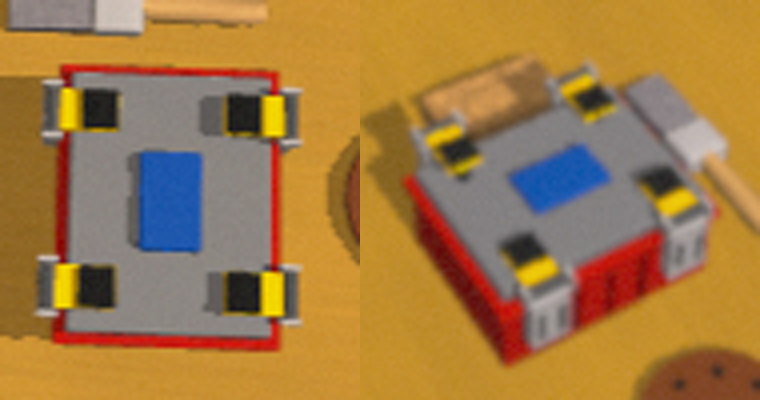

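View pics/t6.png

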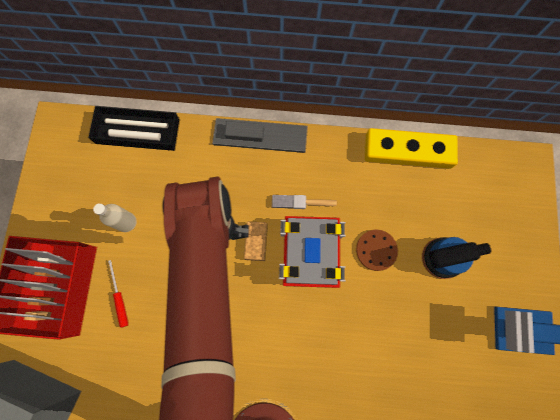

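View pics/w6.png

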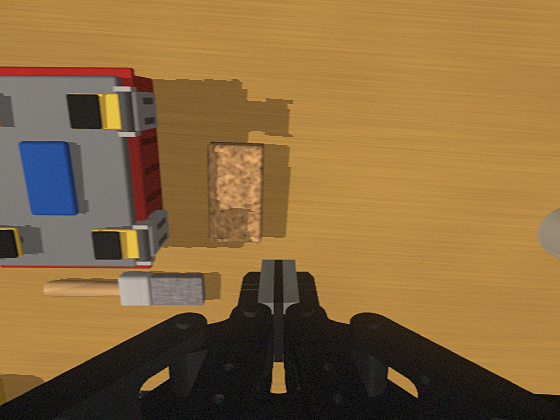

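All four clips lie flat, the lid is home, and the bystanders are where they were in the first top view. The arm is clear of everything.

```bash
python3 -c "
from rig import robot
print(robot.close_job())"
```

```text
the job is handed in; nothing more can be done
None
```

The red box is closed: I pushed the lid home first with all four clips open, then snapped the clips down one at a time. The order was near_left, far_right (its diagonal), near_right, then far_left. I handed the job in at about 21.5 s; it gave no verdict.

- **Lid:** the press pad stopped firmly at 100.1 mm with about 11 N on it, which matches the 100 mm expected when home.
- **Clips:** each one let go of the finger as it snapped, then sat firm on its stop at about 103 to 118 mm. The highest force I read was about 18 N. The force is only reported at the end of each move, so short peaks in between were not seen.
- **Final pictures:** all four clips lie flat, the gripper touches nothing, and the bystanders look unmoved by eye; I didn't measure their positions. No check failed or disagreed.

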